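# Dress a drawer runner with the sprung stone

### The arm

A 6-joint arm with a two-finger parallel gripper is mounted at the origin on the work surface. World frame = base frame: x ahead of the robot, y to its left, z up, the work surface at z = 0. Lengths are in m, angles in rad, forces in N, time in s.
With the tool pointing down it reaches from about 0.35 to 0.925 m from the base axis. Payload 6.4 kg.
Tool frame: the origin (TCP) lies at the very end of the fingers, on their centre line; the grasp point (between the pads) lies 19 mm behind it; z points along the fingers, y is the direction in which the jaws open and shut (so a half turn about z gives the same grasp; the last joint's range is limited). The gripper opens to 85 mm and grips with 20 to 120 N. Pads are 22 mm wide; open, the fingers measure 114 mm over their backs; the gripper's body (76 mm by 85 mm) begins 54 mm behind the grasp point. The pads swing forward as they close: fully open they stand 13 mm farther back than shut.
Start: joints at [-1.416, 0.245, 1.558, -0, 1.339, -0.174], TCP at [0.21, -0.615, 0.231] pointing down, gripper open.
Joint ranges: [-3.13, 3.13], [-1.02, 2.26], [0.13, 2.54], [-0.95, 4.09], [0.21, 2.88], [-2.74, 2.74]. Speed limits (rad/s): [2.57, 2.57, 3.14, 3.14, 3.14, 3.14].

### API

Orientations are given as a rotation vector (axis times angle).
In Python, from station import robot gives the robot as it stands.
- The arm moves only by the tool servo_tool, never from a script. Its argument "commands" is a list that holds one entry, the list of rows, each a list of 7 numbers: the turn, a rotation vector about the tool's x, y, z scaled (see below), then the shift along the tool's x, y, z scaled (see below), then the closure, from 0 (fully open) to 1 (shut). In form: [[[ax, ay, az, x, y, z, claw], ...]]. A call has 1 to 12 rows; each row shifts and turns the commanded pose from where the row before left it, along the tool's axes as they then stand; what a row does not reach is not made up. The controller multiplies each number of a shift by 0.025 m and each number of a turn by 4 degrees. A row lasts 1/10 s, in which the tool goes at most 50 mm and 8.59 degrees, less where a joint would pass 70% of its speed; a pose out of reach is approached as far as the arm can. A call with a number of a shift or a turn outside -1 to 1 is refused whole. A call with a gripper value outside its range is refused whole. The fingers move at their own pace and stop on an object; "force" is the grip in N (left out, the last holds). Time passes only in rows, so rows that do not move let the fingers close. It gives the time, the measured TCP pose, the force and the opening at its end, in the units of the state.
- robot.observe(): the state, without advancing time (a new reading comes with each control period).
- robot.capture(name): name is "scene" or "top" or "wrist"; returns the picture (420x560x3 uint8, red, green, blue); there is no depth.
- robot.camera_info(name): a dict with "mtx" (3x3 intrinsics, pixels), "distortion" ([k1, k2, p1, p2, k3] as OpenCV has them; the pictures are not rectified), "view" (4x4, takes a point from world to camera coordinates). Camera axes: x right, y up, looking along -z (the intrinsics and any distortion apply to the point x, -y, -z); pixel columns grow to the right and rows downward; lengths in m; the calibration is good to about 2 mm. A picture is of the moment at which its call begins: read the wrist's pose just before it. camera_info takes no time and is no camera call; for the wrist camera it gives the pose at the moment of the call.
- robot.close_job(): hands the job in, once; it reports no verdict.
The state is a dict: "clock": time; "joint_positions": joint angles; "joint_velocities": joint speeds; "joint_efforts": joint torques, N m; "tool_pos": TCP position; "ee_rot": TCP orientation; "contact_force": force on the tool from outside, world axes, zero at the start; "wrist_torque": the same for the moment, N m; "gripper_width": finger opening in m.
Only numpy, scipy, OpenCV 4.12 (cv2) and the standard library are available. Lean on these libraries where they do the work, as an engineer would, in place of code of your own. Each camera call takes 0.05 s, during which the arm holds its last target.

### The job

Take the stone block with the blue knob and stand it lengthwise on the steel drawer runner, centred over the yellow band. Press the sprung knob about half-way in (never right down to its stop) and, keeping it pressed like that without lifting, rub along the runner in one unbroken stroke until the block is centred over the blue band. Then lift it off and stand it upright in the middle of the round cork mat, and let go.

Things in the scene. Friction and masses are not known exactly. Their poses are not given: they have to be found in the camera images.
- knob_center (a point): Centre of the stone block's blue square knob (34 x 34 mm, 44 tall; grip any two opposite sides), on a sprung stem over the middle of a base 100 mm long (x), 56 wide (y), 26 tall with a dark grey stone sole. Unpressed, this point is 68 mm and the knob's underside 46 mm above the sole. z is up. 0.5 kg. The red-knobbed lookalike with a black sole is not wanted.
- block_knob (a joint): How far the blue knob is pressed down into its block, in m: 0 free, 0.018 at its stop (18 mm travel). The spring pushes back with about 2 N at first and 9 N at the stop; half-way is 0.009.
- runner: Fixed bright steel drawer runner bar, 360 mm long (x) x 46 mm wide (y), its flat top 40 mm above the bench, on a teal base plate 400 x 70 x 10 mm. Origin: middle of the underside, on the bench. An 18 mm wide yellow band crosses it at x = -115 mm and a blue one at x = +115 mm; x points from yellow to blue.
- mat: Fixed round cork mat, 150 mm across, 3 mm thick, lying on the bench. Origin: centre of its underside.

How it is judged:
By the outcome, as a careful person would: the job done as asked, in the order asked, and still so for the second after the job is handed in, with the robot touching nothing.
It also fails if it takes over 58 s, if anything falls off the work surface, if the arm or the gripper's body presses on something with over 40 N, if the wrist force passes 120 N, or if a joint passes its speed limit or range.

## Working session

There is one attempt and no reset: what is moved stays moved. The work goes in short steps, Python scripts to look and compute and a tool call to move; the robot and the scene stay as the last step left them, time stands still between calls to the robot, and variables do not carry over. Pictures are saved under pics/ and viewed, and the job is handed in when it is done.

Besides the shell and the picture viewer there is one more tool, called in YAML: its name, and indented under it one key for each argument. servo_tool: Moves the arm, as the interface text tells. Shifts and turns lie within -1 to 1; 1 stands for 0.025 m of shift or 4 degrees of turn. Its arguments: {"type":"object","properties":{"commands":{"type":"array"},"force":{"type":"number"}},"required":["commands"]}

```bash
mkdir -p pics; ls
python3 - <<'E'
from station import robot
import cv2
print(robot.observe())
for n in ("scene","top"):
    im=robot.capture(n); cv2.imwrite(f"pics/{n}0.png",im[:,:,::-1]); 
    i=robot.camera_info(n); print(n,i)
E
```

```text
pics
{'clock': 0.0, 'joint_positions': array([-1.41609211e+00,  2.45816023e-01,  1.55906127e+00, -2.31530606e-05,
        1.33872414e+00, -1.74085890e-01]), 'joint_velocities': array([ 0.00095644, -0.00037768, -0.00068895, -0.00044549,  0.00030004,
        0.00040817]), 'joint_efforts': array([-2.46177282e-03, -4.29512751e+01, -3.26131797e+01, -2.73337355e-04,
        5.29507219e-03,  1.85949091e-06]), 'tool_pos': array([ 0.209801  , -0.61459162,  0.23015369]), 'ee_rot': array([-3.09725306e+00, -5.13818647e-01,  4.80276554e-06]), 'contact_force': array([0.15067188, 0.47941911, 0.35168051]), 'wrist_torque': array([0.00093366, 0.01498666, 0.00641603]), 'gripper_width': 0.08538832383378592}
scene {'mtx': array([[497.78829872,   0.        , 280.39727335],
       [  0.        , 497.78829872, 213.45822305],
       [  0.        ,   0.        ,   1.        ]]), 'distortion': array([-0.15657018,  0.        ,  0.        ,  0.        ,  0.        ]), 'view': array([[-0.59137005,  0.80636457,  0.00759218,  0.31543069],
       [-0.58297608, -0.43400884,  0.68685895,  0.27859735],
       [ 0.5571538 ,  0.40176175,  0.72675109, -1.43513261],
       [ 0.        ,  0.        ,  0.        ,  1.        ]])}
top {'mtx': array([[506.13949263,   0.        , 278.48519291],
       [  0.        , 506.13949263, 203.57546191],
       [  0.        ,   0.        ,   1.        ]]), 'distortion': array([-0.11833165,  0.        ,  0.        ,  0.        ,  0.        ]), 'view': array([[-0.01220858, -0.99989526, -0.00777248,  0.01011539],
       [ 0.99454804, -0.01294762,  0.10347248, -0.54782232],
       [-0.10356228, -0.00646685,  0.99460195, -0.86939453],
       [ 0.        ,  0.        ,  0.        ,  1.        ]])}
```

View pics/scene0.png

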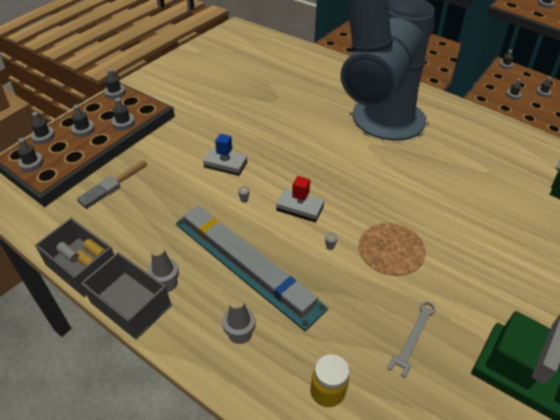

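View pics/top0.png

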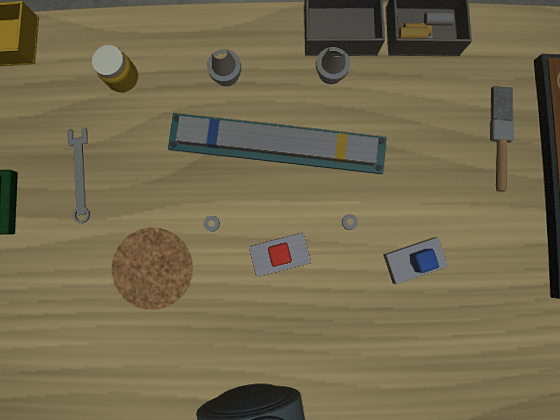

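The top view shows the blue-knobbed block near (416,261), the red one near (280,255), the runner with yellow band (341,147) and blue band (213,131), and the mat near (152,268). Next I'll zoom in and measure.

```bash
cat > h.py <<'E'
import numpy as np, cv2
from station import robot
def proj(i,P):
    P=np.atleast_2d(P).astype(float); V=i['view']; c=P@V[:3,:3].T+V[:3,3]
    c=c*[1,-1,-1]
    return cv2.projectPoints(c,np.zeros(3),np.zeros(3),i['mtx'],np.array(i['distortion']))[0][:,0]
def back(i,uv,z):
    uv=np.atleast_2d(uv).astype(float)
    n=cv2.undistortPoints(uv[:,None],i['mtx'],np.array(i['distortion']))[:,0]
    d=np.c_[n[:,0],-n[:,1],-np.ones(len(n))]
    V=i['view'];R=V[:3,:3];o=-R.T@V[:3,3];d=d@R
    z=np.broadcast_to(z,len(n))
    return o+d*((z-o[2])/d[:,2])[:,None]
E
python3 - <<'E'
from h import *
im=cv2.imread('pics/top0.png')
a=cv2.resize(im[225:295,370:460],None,fx=8,fy=8,interpolation=cv2.INTER_CUBIC);cv2.imwrite('pics/zb.png',a)
a=cv2.resize(im[105:180,160:395],None,fx=3.4,fy=3.4,interpolation=cv2.INTER_CUBIC);cv2.imwrite('pics/zr.png',a)
i=robot.camera_info('top');hsv=cv2.cvtColor(im,cv2.COLOR_BGR2HSV)
def blob(lo,hi,box):
    m=cv2.inRange(hsv,lo,hi);k=np.zeros_like(m);x0,y0,x1,y1=box;k[y0:y1,x0:x1]=m[y0:y1,x0:x1]
    c=max(cv2.findContours(k,0,1)[0],key=cv2.contourArea)
    M=cv2.moments(c);return np.array([M['m10']/M['m00'],M['m01']/M['m00']]),cv2.minAreaRect(c)
y,ry=blob((20,120,90),(32,255,255),(330,120,360,170));b,rb=blob((105,120,60),(125,255,255),(195,110,230,150))
print(y,ry,b,rb);Y=back(i,y,.04)[0];B=back(i,b,.04)[0];print(Y,B,np.linalg.norm(B-Y),np.degrees(np.arctan2(*(B-Y)[1::-1])))
t,rt=blob((80,60,40),(100,255,255),(150,100,400,190));q=cv2.boxPoints(rt);Q=back(i,q,.01);print('plate',q,Q,Q.mean(0))
k,rk=blob((105,120,40),(125,255,255),(380,230,450,290));print('knob',k,rk,back(i,k,.085))
m,rm=blob((5,60,60),(18,255,255),(100,215,205,320));print('mat',m,rm,back(i,m,.003))
E
```

```text
[340.75334909 145.80299448] ((340.7772216796875, 145.72772216796875), (9.651860237121582, 25.174442291259766), 5.710593223571777) [212.63265306 131.58928571] ((212.63998413085938, 131.51998901367188), (9.050968170166016, 25.45584487915039), 8.130102157592773)
[ 0.64843453 -0.10873295  0.04      ] [0.67757401 0.11923549 0.04      ] 0.2298232308318247 82.7158127717745
plate [[167.65372  149.05351 ]
 [171.79404  112.543655]
 [386.3035   136.86946 ]
 [382.16318  173.37932 ]] [[ 0.65376866  0.20685746  0.01      ]
 [ 0.72317515  0.20029909  0.01      ]
 [ 0.67108175 -0.19729035  0.01      ]
 [ 0.60288168 -0.18696663  0.01      ]] [0.66272681 0.00572489 0.01      ]
knob [426.47863248 260.14245014] ((426.3500671386719, 260.0500183105469), (19.922346115112305, 19.60611915588379), 71.56504821777344) [[ 0.44452407 -0.24140453  0.085     ]]
mat [151.73236724 268.12738666] ((151.75, 268.25), (80.61016845703125, 81.31727600097656), 45.0) [[0.4353717  0.23564954 0.003     ]]
```

```bash
sleep 0
```

```text
(no output)
```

View pics/zb.png

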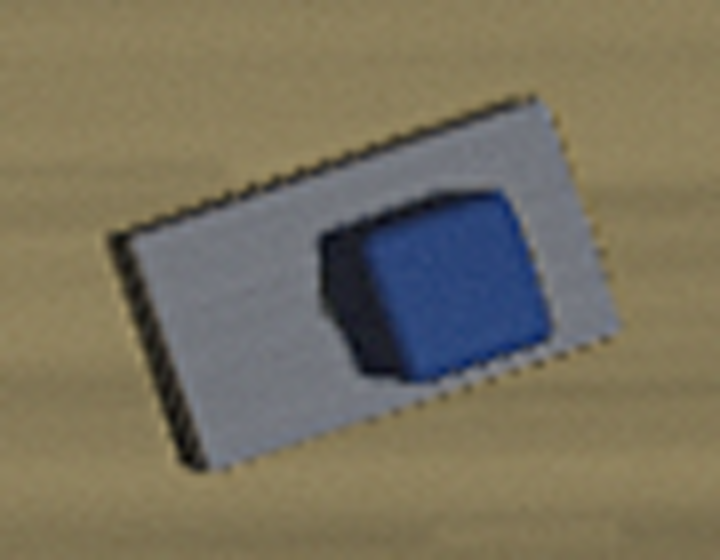

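View pics/zr.png

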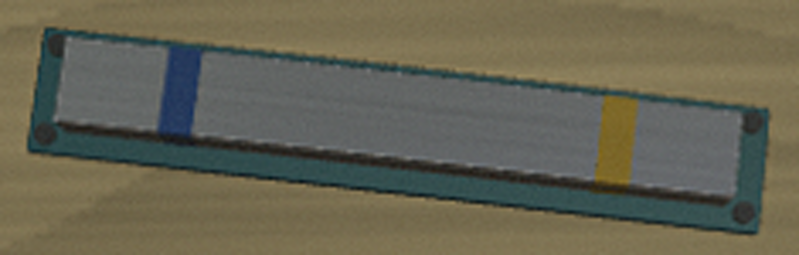

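Run:
```python
from h import *
i=robot.camera_info('top')
def z(p): return (np.array(p,float)+.5)/8-.5+[370,225]
for nm,p,h in (('base',[(130,235),(535,100),(622,330),(215,468)],.026),('knob',[(368,240),(500,192),(550,335),(415,380)],.090)):
    W=back(i,z(p),h);d=W[1]-W[0]+W[2]-W[3];e=W[3]-W[0]+W[2]-W[1]
    print(nm,W.mean(0),np.linalg.norm(d)/2,np.linalg.norm(e)/2,np.degrees(np.arctan2(d[1],d[0])),np.degrees(np.arctan2(e[1],e[0])))
# scene cross-check
s=cv2.imread('pics/scene0.png');j=robot.camera_info('scene')
pts={'Y':[.6484,-.1087,.04],'B':[.6776,.1192,.04],'mat':[.4354,.2356,.003],'knobtop':list(W.mean(0))}
for n,p in pts.items():
    u=proj(j,p)[0];print(n,u);cv2.drawMarker(s,tuple(np.round(u).astype(int)),(0,255,0),0,8)
cv2.imwrite('pics/s1.png',cv2.resize(s[120:330,170:450],None,fx=2.8,fy=2.8,interpolation=cv2.INTER_CUBIC))
hsv=cv2.cvtColor(cv2.imread('pics/scene0.png'),cv2.COLOR_BGR2HSV)
def blob(lo,hi,box,h):
    m=cv2.inRange(hsv,lo,hi);k=np.zeros_like(m);x0,y0,x1,y1=box;k[y0:y1,x0:x1]=m[y0:y1,x0:x1]
    c=max(cv2.findContours(k,0,1)[0],key=cv2.contourArea)
    M=cv2.moments(c);u=np.array([M['m10']/M['m00'],M['m01']/M['m00']]);print(u,back(j,u,h))
blob((20,120,70),(32,255,255),(190,210,230,240),.04);blob((105,120,60),(125,255,255),(270,270,310,300),.04)
blob((5,60,60),(18,255,255),(340,210,440,285),.003)
```

```text
base [ 0.44450572 -0.24054879  0.026     ] 0.09672802139655974 0.054484236716090886 -72.94500232541593 -161.0530105191092
knob [ 0.44415287 -0.24061278  0.09      ] 0.02974676683386226 0.030666345518340132 -72.4264587828409 -162.583248906729
Y [209.57865797 224.74149134]
B [286.03409566 284.64107423]
mat [392.05582643 247.42286988]
knobtop [223.32132327 137.96990186]
[208.4137931  224.61925287] [[ 0.64966579 -0.11100085  0.04      ]]
[284.3869281  285.11111111] [[0.68045458 0.11724853 0.04      ]]
[391.72185966 248.78432469] [[0.43934531 0.236825   0.003     ]]
```

View pics/s1.png

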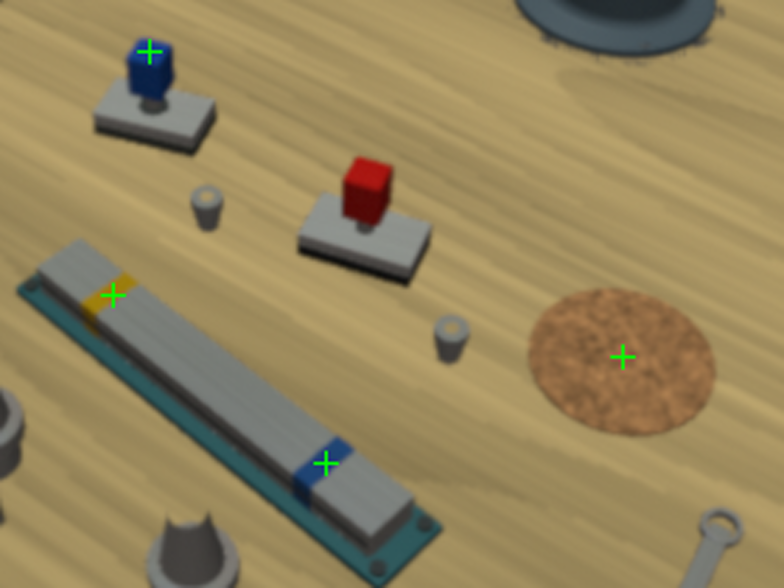

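```bash
cat >> h.py <<'E'
from scipy.spatial.transform import Rotation as Ro
def st():
    o=robot.observe();R=Ro.from_rotvec(o['ee_rot']).as_matrix()
    print('t %.2f tcp %s yawx %.2f zdir %s F %s w %.4f'%(o['clock'],np.round(o['tool_pos'],4),np.degrees(np.arctan2(R[1,0],R[0,0])),np.round(R[:,2],4),np.round(o['contact_force'],2),o['gripper_width']),'j',np.round(o['joint_positions'],3))
    return o,R
def plan(t,yaw):
    o,R=st();y0=np.degrees(np.arctan2(R[1,0],R[0,0]));w=np.radians(yaw)
    T=np.c_[[np.cos(w),np.sin(w),0],[np.sin(w),-np.cos(w),0],[0,0,-1]]
    r=Ro.from_matrix(R.T@T).as_rotvec(degrees=True)/4
    d=np.array(t)-o['tool_pos'];print('turn units',np.round(r,3),'shift if before turn',np.round(R.T@d/.025,3),'after turn',np.round(T.T@d/.025,3))
E
python3 -c "
from h import *
plan([.4445,-.2407,.13],17.4)"
```

```text
t 0.10 tcp [ 0.2098 -0.6147  0.2303] yawx 18.84 zdir [-3.0e-04  1.8e-03 -1.0e+00] F [-1.26 -0.95 -0.34] w 0.0853 j [-1.416  0.246  1.559  0.     1.339 -0.174]
turn units [-0.026 -0.004  0.36 ] shift if before turn [ 13.713 -11.118   4.035] after turn [ 13.431 -11.467   4.011]
```

servo_tool:
  commands:
    - [[0, 0, 0.36, 0, 0, 0, 0], [0, 0, 0, 0.5, -0.4, 0, 0], [0, 0, 0, 1, -0.9, 0, 0], [0, 0, 0, 1, -0.9, 0, 0], [0, 0, 0, 1, -0.9, 0, 0], [0, 0, 0, 1, -0.9, 0.5, 0], [0, 0, 0, 1, -0.9, 0.5, 0], [0, 0, 0, 1, -0.9, 0.5, 0], [0, 0, 0, 1, -0.9, 0.5, 0], [0, 0, 0, 1, -0.9, 0.5, 0], [0, 0, 0, 1, -0.9, 0.5, 0], [0, 0, 0, 1, -0.9, 0.5, 0]]
  force: 60

```text
clock: 1.3
tool_pos: [0.3907, -0.3101, 0.1434]
ee_rot: [-3.105, -0.475, -0.0]
contact_force: [-0.2, -0.5, 0.1]
gripper_width: 0.0856
```

servo_tool:
  commands:
    - [[0, 0, 0, 1, -0.8, 0.3, 0], [0, 0, 0, 1, -0.7, 0.2, 0], [0, 0, 0, 0.7, -0.4, 0, 0], [0, 0, 0, 0.2, -0.17, 0, 0], [0, 0, 0, 0, 0, 0, 0]]

```text
clock: 1.8
tool_pos: [0.4439, -0.2404, 0.1314]
ee_rot: [3.105, 0.478, -0.0]
contact_force: [-0.2, -0.5, 0.5]
gripper_width: 0.0854
```

```bash
python3 -c "
from h import *
plan([.4445,-.2407,.13],17.4)
im=robot.capture('wrist');cv2.imwrite('pics/w1.png',im[:,:,::-1])
i=robot.camera_info('wrist');print(proj(i,[[.4445,-.2407,.09],[.4445,-.2407,.026]]))"
```

```text
t 1.80 tcp [ 0.4439 -0.2404  0.1314] yawx 17.51 zdir [-1.e-04 -1.e-04 -1.e+00] F [-0.2  -0.54  0.52] w 0.0854 j [-0.721  0.022  2.    -0.     1.12   0.544]
turn units [0.001 0.001 0.026] shift if before turn [0.018 0.018 0.055] after turn [0.018 0.018 0.055]
[[282.55861897 236.22006526]
 [282.17904667 207.28918298]]
```

View pics/w1.png

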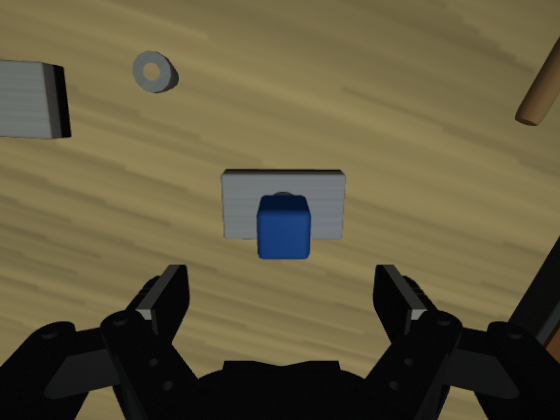

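The wrist view shows the blue knob's top at about (284,233), against (283,236) predicted, and the base matches, so the jaws are aligned. I'll descend and grip.

servo_tool:
  commands:
    - [[0, 0, 0.03, 0.04, 0.02, 0.6, 0], [0, 0, 0, 0, 0, 0.9, 0], [0, 0, 0, 0, 0, 0.9, 0], [0, 0, 0, 0, 0, 0.6, 0], [0, 0, 0, 0, 0, 0.28, 0], [0, 0, 0, 0, 0, 0, 0], [0, 0, 0, 0, 0, 0, 0.4], [0, 0, 0, 0, 0, 0, 0.5], [0, 0, 0, 0, 0, 0, 0.6], [0, 0, 0, 0, 0, 0, 0.8]]
  force: 40

```text
clock: 2.85
tool_pos: [0.4453, -0.2418, 0.0499]
ee_rot: [3.105, 0.472, 0.001]
contact_force: [0.2, 0.5, 1.3]
gripper_width: 0.0335
```

servo_tool:
  commands:
    - [[0, 0, 0, 0, 0, 0, 1], [0, 0, 0, 0, 0, 0, 1], [0, 0, 0, 0, 0, 0, 1]]
  force: 60

```text
clock: 3.15
tool_pos: [0.4453, -0.2418, 0.0496]
ee_rot: [3.105, 0.472, 0.001]
contact_force: [0.9, 0.9, 1.6]
gripper_width: 0.0333
```

```bash
python3 -c "
from h import *
st()
im=robot.capture('wrist');cv2.imwrite('pics/w2.png',im[:,:,::-1])
"
```

```text
t 3.15 tcp [ 0.4453 -0.2418  0.0496] yawx 17.29 zdir [ 7.e-04 -6.e-04 -1.e+00] F [0.93 0.94 1.59] w 0.0333 j [-0.722  0.165  2.025  0.     0.951  0.548]
```

View pics/w2.png

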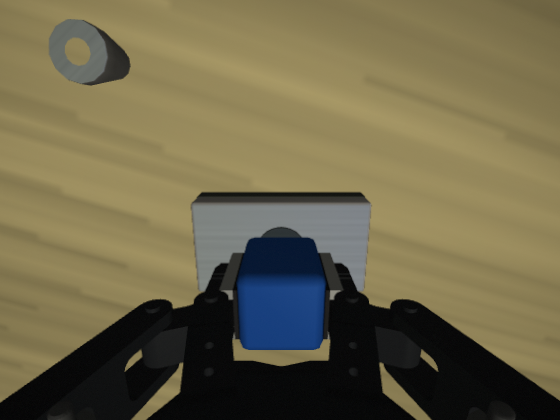

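servo_tool:
  commands:
    - [[0, 0, 0, 0, 0, -0.3, 1], [0, 0, 0, 0, 0, -0.7, 1], [0, 0, 0, 0, 0, -1, 1], [0, 0, 0, 0, 0, -1, 1], [0, 0, 0, 0, 0, -0.8, 1], [0, 0, 0, 0, 0, -0.3, 1], [0, 0, 0, 0, 0, 0, 1]]

```text
clock: 3.9
tool_pos: [0.4448, -0.2415, 0.152]
ee_rot: [3.106, 0.472, 0.0]
contact_force: [0.2, 0.4, -6.3]
gripper_width: 0.0329
```

```bash
python3 -c "
from h import *
plan([.6488,-.1100,.150],-7.28)
im=robot.capture('scene');cv2.imwrite('pics/s2.png',im[:,:,::-1])
"
```

```text
t 3.90 tcp [ 0.4448 -0.2415  0.152 ] yawx 17.28 zdir [ 3.e-04 -2.e-04 -1.e+00] F [ 0.25  0.42 -6.27] w 0.0329 j [-0.722 -0.005  1.985  0.     1.161  0.548]
turn units [ 3.000e-03 -4.000e-03  6.141e+00] shift if before turn [ 9.352 -2.597  0.081] after turn [ 7.427 -6.249  0.08 ]
```

View pics/s2.png

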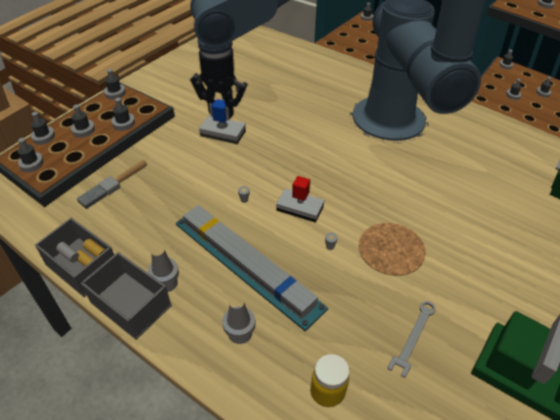

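The block hangs level from the grip (scene view, about (222,122)).

servo_tool:
  commands:
    - [[0, 0, 0.5, 0, 0, 0, 1], [0, 0, 1, 0, 0, 0, 1], [0, 0, 1, 0, 0, 0, 1], [0, 0, 1, 0, 0, 0, 1], [0, 0, 1, 0, 0, 0, 1], [0, 0, 1, 0, 0, 0, 1], [0, 0, 0.64, 0, 0, 0, 1], [0, 0, 0, 0.3, -0.2, 0, 1], [0, 0, 0, 0.8, -0.7, 0, 1], [0, 0, 0, 1, -0.8, 0, 1], [0, 0, 0, 1, -0.8, 0, 1], [0, 0, 0, 1, -0.8, 0, 1]]

```text
clock: 5.15
tool_pos: [0.5577, -0.1712, 0.1501]
ee_rot: [-3.134, 0.198, 0.004]
contact_force: [0.9, -1.6, -5.4]
gripper_width: 0.0336
```

servo_tool:
  commands:
    - [[0, 0, 0, 1, -0.9, 0, 1], [0, 0, 0, 1, -0.9, 0, 1], [0, 0, 0, 0.9, -0.8, 0, 1], [0, 0, 0, 0.43, -0.35, 0, 1], [0, 0, 0, 0, 0, 0, 1], [0, 0, 0, 0, 0, 0, 1]]

```text
clock: 5.75
tool_pos: [0.6481, -0.11, 0.1505]
ee_rot: [-3.135, 0.198, 0.004]
contact_force: [0.8, -0.7, -6.4]
gripper_width: 0.0338
```

```bash
python3 -c "
from h import *
plan([.6488,-.1100,.0906],-7.28)
i=robot.camera_info('wrist');im=robot.capture('wrist');cv2.imwrite('pics/w3.png',im[:,:,::-1])
print(proj(i,[[.6488,-.11,.04],[.678,.118,.04]]))
i=robot.camera_info('top');im=robot.capture('top');cv2.imwrite('pics/t3.png',cv2.resize(im[90:200,150:410,::-1],None,fx=3,fy=3,interpolation=2))
"
```

```text
t 5.75 tcp [ 0.6481 -0.11    0.1505] yawx -7.24 zdir [-2.7e-03  4.0e-04 -1.0e+00] F [ 0.8  -0.72 -6.44] w 0.0338 j [-3.400e-01  3.410e-01  1.594e+00 -1.000e-03  1.209e+00  1.357e+00]
turn units [-0.001  0.039  0.009] shift if before turn [ 0.034 -0.003  2.394] after turn [ 0.027 -0.003  2.394]
[[281.96749418 204.98213792]
 [  9.39515758 204.70284234]]
```

View pics/w3.png

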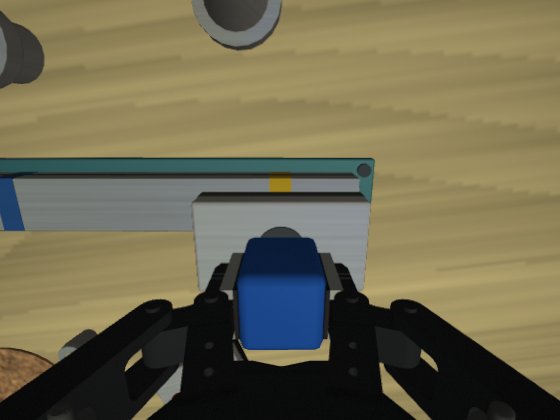

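View pics/t3.png

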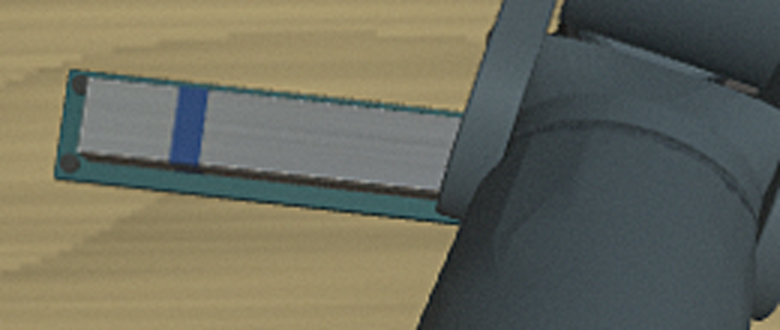

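```bash
python3 -c "
from h import *
i=robot.camera_info('wrist');im=cv2.imread('pics/w3.png');h=cv2.cvtColor(im,cv2.COLOR_BGR2HSV)
m=cv2.inRange(h,(18,150,120),(35,255,255));m[:170]=0;m[200:]=0;m[:,:250]=0;m[:,310:]=0
v,u=np.nonzero(m);print(u.min(),u.max(),v.min(),v.max(),u.mean(),v.mean());print(back(i,[u.mean(),v.mean()],.04))
e=np.array([np.cos(np.radians(-7.28)),np.sin(np.radians(-7.28)),0]);f=np.array([-e[1],e[0],0])
Y=np.array([.6488,-.11,.04]);print('band far/near edge',proj(i,[Y+.023*e,Y-.023*e]))
T=robot.observe()['tool_pos'];T[2]=.1269;print('base corners',proj(i,[T+.028*e+.05*f,T+.028*e-.05*f]))
print(im[172:236:1,230].tolist()[:12], im[225:236,100].tolist()); print(im[188:204,230].tolist())
"
```

```text
270 290 179 191 280.0 185.0
[[ 0.66560016 -0.11116829  0.04      ]]
band far/near edge [[281.18751047 177.52135938]
 [281.1955499  230.74834904]]
base corners [[190.68205751 200.58951193]
 [374.40329743 200.53998433]]
[[65, 68, 54], [41, 44, 45], [31, 33, 33], [41, 44, 43], [48, 52, 52], [47, 50, 53], [77, 79, 80], [119, 120, 117], [127, 126, 121], [126, 125, 120], [126, 125, 120], [126, 125, 120]] [[119, 123, 117], [119, 122, 116], [118, 121, 116], [118, 121, 115], [121, 124, 118], [105, 117, 113], [86, 122, 129], [88, 132, 145], [87, 131, 143], [87, 130, 142], [86, 128, 141]]
[[127, 126, 121], [127, 126, 121], [129, 128, 123], [109, 109, 104], [41, 43, 42], [21, 25, 24], [20, 25, 24], [24, 30, 29], [41, 47, 47], [53, 58, 60], [53, 57, 59], [53, 58, 60], [54, 58, 60], [63, 68, 70], [92, 100, 103], [115, 123, 126]]
```

servo_tool:
  commands:
    - [[0, 0.04, 0, 0.05, -0.02, 0.3, 1], [0, 0, 0, 0, 0, 0.6, 1], [0, 0, 0, 0, 0, 0.6, 1], [0, 0, 0, 0, 0, 0.5, 1], [0, 0, 0, 0, 0, 0.24, 1], [0, 0, 0, 0, 0, 0.06, 1], [0, 0, 0, 0, 0, 0, 1], [0, 0, 0, 0, 0, 0, 1]]

```text
clock: 6.65
tool_pos: [0.6511, -0.11, 0.0951]
ee_rot: [3.135, -0.199, 0.007]
contact_force: [-0.1, -0.2, -4.9]
gripper_width: 0.0335
```

```bash
python3 -c "
from h import *
plan([.6490,-.1095,.0806],-7.28)
i=robot.camera_info('wrist');im=robot.capture('wrist');cv2.imwrite('pics/w4.png',im[:,:,::-1])
i=robot.camera_info('scene');im=robot.capture('scene');cv2.imwrite('pics/s4.png',cv2.resize(im[150:290,140:340,::-1],None,fx=4,fy=4,interpolation=2))
"
```

```text
t 6.65 tcp [ 0.6511 -0.11    0.0951] yawx -7.28 zdir [ 4.2e-03 -9.0e-04 -1.0e+00] F [-0.12 -0.24 -4.9 ] w 0.0335 j [-3.390e-01  4.100e-01  1.615e+00  1.000e-03  1.112e+00  1.359e+00]
turn units [ 0.005 -0.062  0.001] shift if before turn [-0.087 -0.008  0.581] after turn [-0.084 -0.008  0.582]
```

View pics/w4.png

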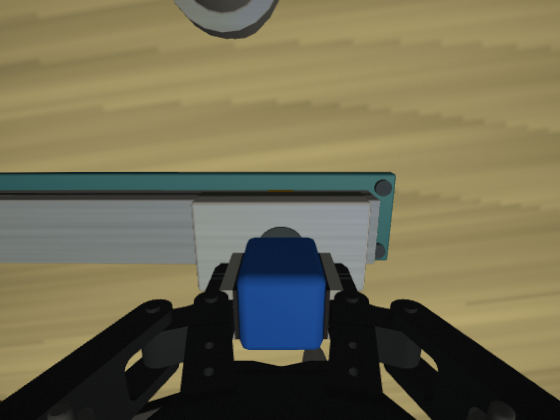

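View pics/s4.png

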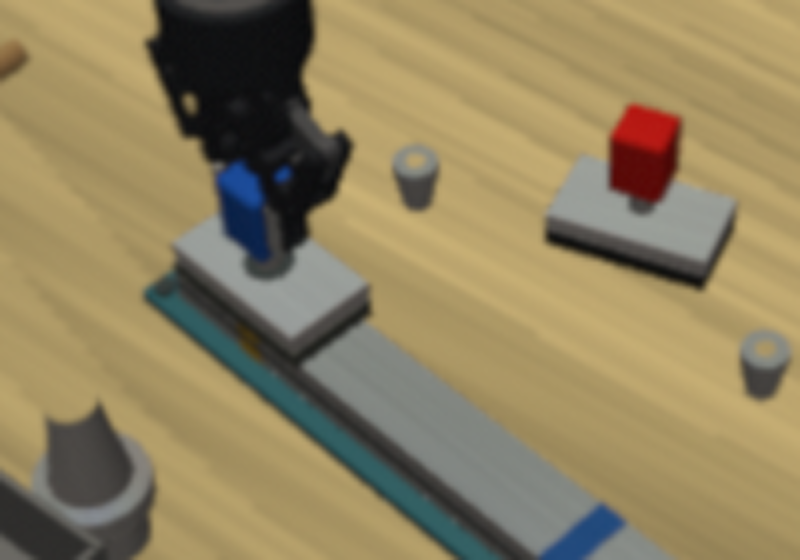

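servo_tool:
  commands:
    - [[0, -0.06, 0, -0.08, -0.01, 0.06, 1], [0, 0, 0, 0, 0, 0.06, 1], [0, 0, 0, 0, 0, 0, 1], [0, 0, 0, 0, 0, 0, 1]]

```text
clock: 7.15
tool_pos: [0.6484, -0.1092, 0.0912]
ee_rot: [-3.135, 0.199, 0.002]
contact_force: [0.7, 0.3, -5.3]
gripper_width: 0.0333
```

```bash
python3 -c "
from h import *
plan([.6490,-.1095,.0806],-7.28)"
```

```text
t 7.15 tcp [ 0.6484 -0.1092  0.0912] yawx -7.28 zdir [-1.5e-03  2.0e-04 -1.0e+00] F [ 0.72  0.34 -5.26] w 0.0333 j [-0.339  0.413  1.62  -0.     1.111  1.359]
turn units [-0.001  0.022  0.001] shift if before turn [0.025 0.007 0.424] after turn [0.025 0.007 0.424]
```

servo_tool:
  commands:
    - [[0, 0.02, 0, 0.02, 0, 0.04, 1], [0, 0, 0, 0, 0, 0.03, 1], [0, 0, 0, 0, 0, 0, 1]]

```text
clock: 7.45
tool_pos: [0.6493, -0.1093, 0.0903]
ee_rot: [3.135, -0.199, 0.001]
contact_force: [-2.0, 1.4, -0.6]
gripper_width: 0.0333
```

servo_tool:
  commands:
    - [[0, 0, 0, 0, 0, 0.06, 1], [0, 0, 0, 0, 0, 0, 1], [0, 0, 0, 0, 0, 0, 1]]

```text
clock: 7.75
tool_pos: [0.6493, -0.1094, 0.0886]
ee_rot: [3.135, -0.199, 0.001]
contact_force: [-2.8, 2.2, 2.1]
gripper_width: 0.0337
```

```bash
python3 -c "
from h import *
plan([.6490,-.1095,.0806],-7.28)
im=robot.capture('scene');cv2.imwrite('pics/s5.png',cv2.resize(im[170:260,160:280,::-1],None,fx=6,fy=6,interpolation=2))
i=robot.camera_info('wrist');im=robot.capture('wrist');cv2.imwrite('pics/w5.png',im[:,:,::-1])"
```

```text
t 7.75 tcp [ 0.6493 -0.1094  0.0886] yawx -7.28 zdir [ 7.e-04 -1.e-04 -1.e+00] F [-2.79  2.17  2.06] w 0.0337 j [-0.339  0.417  1.62   0.     1.104  1.359]
turn units [ 0.    -0.01   0.001] shift if before turn [-0.01   0.007  0.319] after turn [-0.009  0.007  0.319]
```

View pics/s5.png

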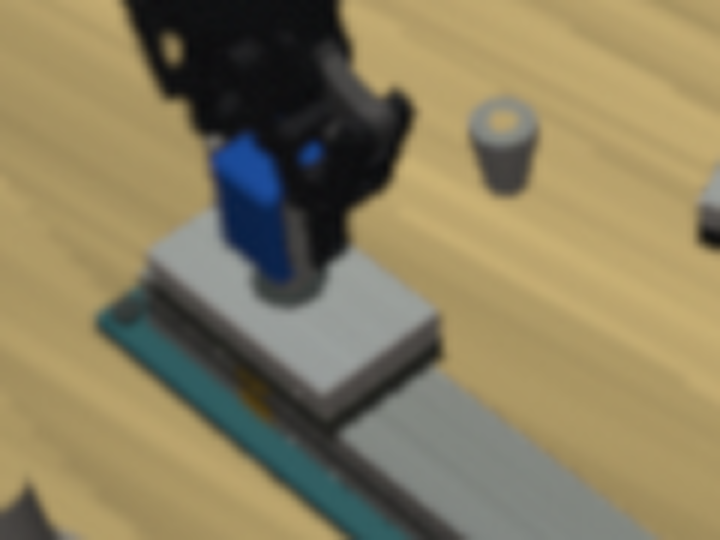

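View pics/w5.png

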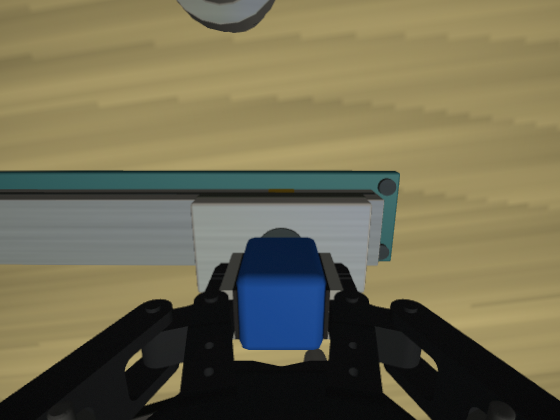

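Contact was felt near z = 0.090, and the yellow band edge (281,190) lines up with the middle of the base. Pressing next.

servo_tool:
  commands:
    - [[0, 0, 0, 0, 0, 0.08, 1], [0, 0, 0, 0, 0, 0.08, 1], [0, 0, 0, 0, 0, 0.08, 1], [0, 0, 0, 0, 0, 0.08, 1], [0, 0, 0, 0, 0, 0, 1], [0, 0, 0, 0, 0, 0, 1], [0, 0, 0, 0, 0, 0, 1]]

```text
clock: 8.55
tool_pos: [0.6492, -0.1094, 0.0804]
ee_rot: [3.135, -0.199, 0.001]
contact_force: [-2.1, 1.9, 5.5]
gripper_width: 0.0333
```

```bash
python3 -c "
from h import *
plan([.6780,.1180,.0806],-7.28)
i=robot.camera_info('wrist');im=robot.capture('wrist');cv2.imwrite('pics/w6.png',im[:,:,::-1])
im=robot.capture('scene');cv2.imwrite('pics/s6.png',cv2.resize(im[170:260,160:280,::-1],None,fx=6,fy=6,interpolation=2))
plan([.6780,.1180,.0806],-7.28)"
```

```text
t 8.55 tcp [ 0.6492 -0.1094  0.0804] yawx -7.28 zdir [ 6.e-04 -0.e+00 -1.e+00] F [-2.08  1.86  5.49] w 0.0333 j [-0.339  0.428  1.622  0.     1.091  1.359]
turn units [-0.001 -0.009 -0.   ] shift if before turn [-0.011 -9.167 -0.01 ] after turn [-0.011 -9.167 -0.01 ]
t 8.65 tcp [ 0.6492 -0.1094  0.0803] yawx -7.28 zdir [ 7.e-04 -1.e-04 -1.e+00] F [-1.44  2.94  3.47] w 0.0335 j [-0.339  0.428  1.622  0.     1.091  1.359]
turn units [-0.    -0.009 -0.   ] shift if before turn [-0.011 -9.167 -0.011] after turn [-0.011 -9.167 -0.012]
```

View pics/w6.png

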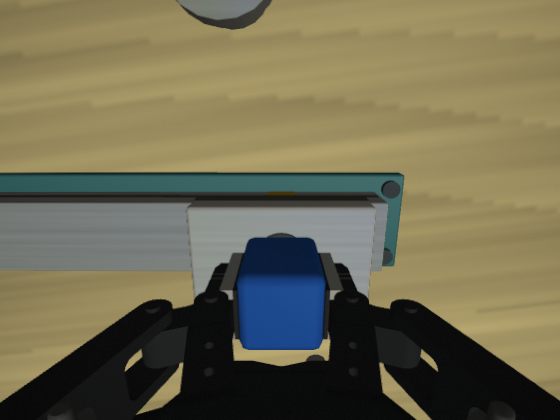

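View pics/s6.png

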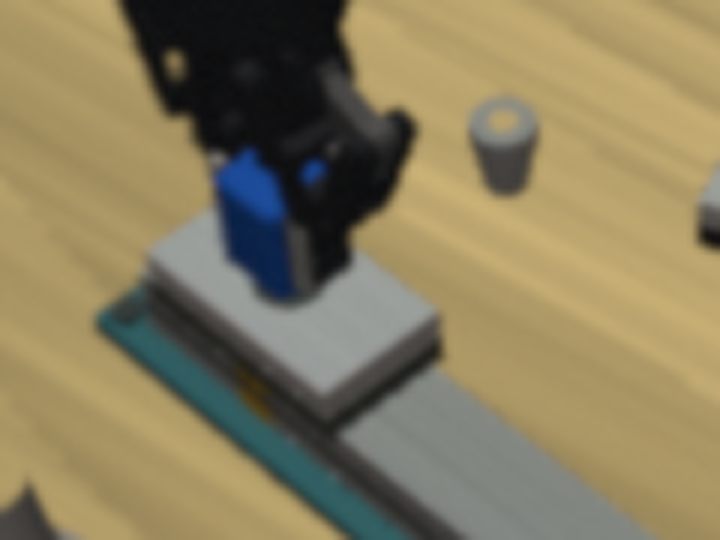

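servo_tool:
  commands:
    - [[0, 0, 0, 0, -0.2, 0, 1], [0, 0, 0, 0, -0.4, 0, 1], [0, 0, 0, 0, -0.4, 0, 1], [0, 0, 0, 0, -0.4, 0, 1], [0, 0, 0, 0, -0.4, 0, 1]]

```text
clock: 9.15
tool_pos: [0.6559, -0.0668, 0.081]
ee_rot: [3.131, -0.199, 0.005]
contact_force: [-1.1, -6.0, 5.2]
gripper_width: 0.0333
```

```bash
python3 -c "
from h import *
plan([.6784,.1187,.0806],-7.28)"
```

```text
t 9.15 tcp [ 0.6559 -0.0668  0.081 ] yawx -7.28 zdir [ 0.003  -0.0044 -1.    ] F [-1.15 -6.04  5.21] w 0.0333 j [-0.272  0.427  1.621 -0.004  1.089  1.428]
turn units [ 0.056 -0.05  -0.001] shift if before turn [-0.046 -7.475 -0.012] after turn [-0.046 -7.475  0.017]
```

servo_tool:
  commands:
    - [[0, 0, 0, -0.02, -0.4, 0, 1], [0, 0, 0, -0.02, -0.4, 0, 1], [0, 0, 0, 0, -0.4, 0, 1], [0, 0, 0, 0, -0.4, 0, 1], [0, 0, 0, 0, -0.4, 0, 1]]

```text
clock: 9.65
tool_pos: [0.6612, -0.017, 0.0809]
ee_rot: [3.131, -0.199, 0.005]
contact_force: [-1.5, -6.1, 5.0]
gripper_width: 0.0334
```

```bash
python3 -c "
from h import *
plan([.6784,.1187,.0806],-7.28)"
```

```text
t 9.65 tcp [ 0.6612 -0.017   0.0809] yawx -7.28 zdir [ 0.0028 -0.0041 -1.    ] F [-1.46 -6.09  5.  ] w 0.0334 j [-0.195  0.432  1.615 -0.004  1.091  1.504]
turn units [ 0.053 -0.047 -0.001] shift if before turn [-5.00e-03 -5.47e+00 -7.00e-03] after turn [-4.00e-03 -5.47e+00  1.30e-02]
```

servo_tool:
  commands:
    - [[0, 0, 0, 0, -0.4, 0, 1], [0, 0, 0, 0, -0.4, 0, 1], [0, 0, 0, 0, -0.4, 0, 1], [0, 0, 0, 0, -0.4, 0, 1], [0, 0, 0, 0, -0.4, 0, 1], [0, 0, 0, 0, -0.4, 0, 1]]

```text
clock: 10.25
tool_pos: [0.6688, 0.0427, 0.0808]
ee_rot: [3.132, -0.199, 0.004]
contact_force: [-0.5, -6.7, 4.7]
gripper_width: 0.0335
```

```bash
python3 -c "
from h import *
plan([.6784,.1187,.0806],-7.28)"
```

```text
t 10.25 tcp [0.6688 0.0427 0.0808] yawx -7.28 zdir [ 0.0026 -0.0038 -1.    ] F [-0.52 -6.66  4.66] w 0.0335 j [-0.104  0.45   1.59  -0.004  1.098  1.596]
turn units [ 0.049 -0.043 -0.001] shift if before turn [-4.000e-03 -3.066e+00 -3.000e-03] after turn [-0.004 -3.066  0.008]
```

Six more rows at speed, then ease to the end (3.07 units remain).

servo_tool:
  commands:
    - [[0, 0, 0, 0, -0.4, 0, 1], [0, 0, 0, 0, -0.4, 0, 1], [0, 0, 0, 0, -0.4, 0, 1], [0, 0, 0, 0, -0.4, 0, 1], [0, 0, 0, 0, -0.4, 0, 1], [0, 0, 0, 0, -0.4, 0, 1]]

```text
clock: 10.85
tool_pos: [0.6763, 0.1022, 0.0807]
ee_rot: [3.132, -0.199, 0.004]
contact_force: [0.1, -6.4, 4.3]
gripper_width: 0.0336
```

```bash
python3 -c "
from h import *
plan([.6784,.1187,.0806],-7.28)
i=robot.camera_info('wrist');print(proj(i,[[.6784+.0228,.1187-.0029,.04]]))"
```

```text
t 10.85 tcp [0.6763 0.1022 0.0807] yawx -7.29 zdir [ 0.0022 -0.0036 -1.    ] F [ 0.12 -6.35  4.25] w 0.0336 j [-0.014  0.479  1.55  -0.004  1.11   1.686]
turn units [ 0.047 -0.038 -0.002] shift if before turn [-0.001 -0.663  0.   ] after turn [-0.001 -0.663  0.002]
[[254.50327769 201.74297863]]
```

servo_tool:
  commands:
    - [[0, 0, 0, 0, -0.35, 0, 1], [0, 0, 0, 0, -0.28, 0, 1], [0, 0, 0, 0, 0, 0, 1], [0, 0, 0, 0, 0, 0, 1]]

```text
clock: 11.25
tool_pos: [0.6784, 0.1191, 0.0807]
ee_rot: [3.135, -0.199, 0.005]
contact_force: [1.1, -1.2, 4.3]
gripper_width: 0.0332
```

```bash
python3 -c "
from h import *
i=robot.camera_info('wrist');im=robot.capture('wrist');cv2.imwrite('pics/w7.png',im[:,:,::-1])
im=robot.capture('scene');cv2.imwrite('pics/s7.png',cv2.resize(im[220:330,210:350,::-1],None,fx=5,fy=5,interpolation=2))
plan([.6784,.1187,.0806],-7.28)"
```

```text
t 11.35 tcp [0.6783 0.1191 0.0807] yawx -7.28 zdir [ 2.9e-03 -6.0e-04 -1.0e+00] F [ 2.31 -2.78  5.66] w 0.0333 j [ 1.000e-02  4.880e-01  1.538e+00 -1.000e-03  1.113e+00  1.708e+00]
turn units [ 0.003 -0.042 -0.001] shift if before turn [0.005 0.014 0.005] after turn [0.005 0.014 0.005]
```

View pics/w7.png

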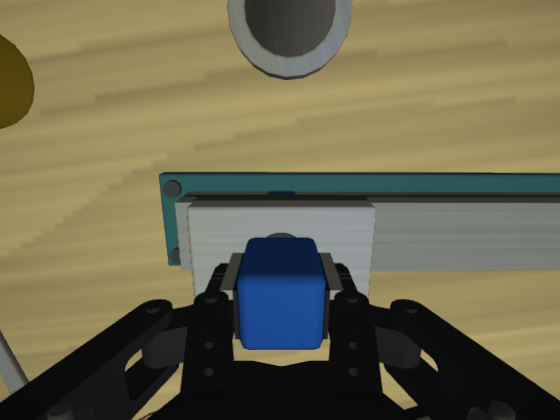

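View pics/s7.png

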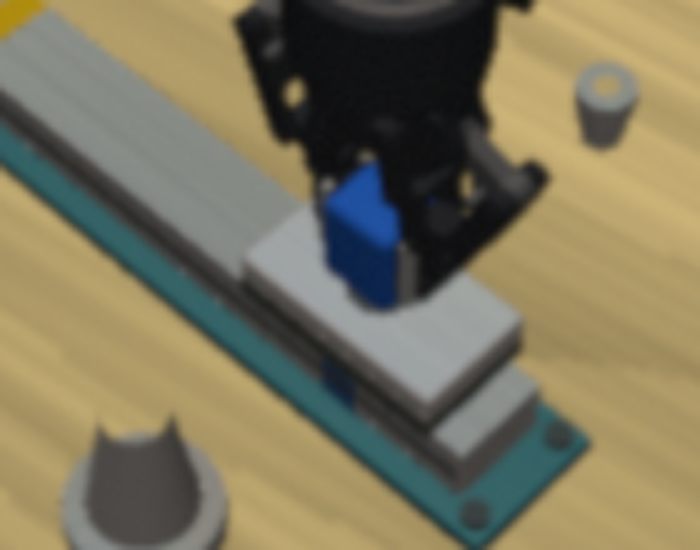

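Blue band edge (281.5,193) is under the middle of the base (188–375, so 281.5). Lifting off and going to the mat.

servo_tool:
  commands:
    - [[0, 0, 0, 0, 0, -0.3, 1], [0, 0, 0, 0, 0, -0.6, 1], [0, 0, 0, 0, 0, -0.8, 1], [0, 0, 0, 0, 0, -0.8, 1], [0, -0.04, 0, 0, 0, -0.5, 1], [0, 0, 0, 0, 0, -0.1, 1], [0, 0, 0, 0, 0, 0, 1]]

```text
clock: 12.05
tool_pos: [0.6764, 0.1199, 0.1567]
ee_rot: [-3.135, 0.199, 0.007]
contact_force: [0.6, -0.3, -5.0]
gripper_width: 0.0334
```

```bash
python3 -c "
from h import *
plan([.437,.235,.150],-7.28)"
```

```text
t 12.05 tcp [0.6764 0.1199 0.1567] yawx -7.28 zdir [-4.7e-03  7.0e-04 -1.0e+00] F [ 0.59 -0.26 -5.02] w 0.0334 j [1.000e-02 4.000e-01 1.506e+00 1.000e-03 1.241e+00 1.708e+00]
turn units [-0.002  0.068  0.001] shift if before turn [-10.082  -3.354   0.315] after turn [-10.083  -3.354   0.267]
```

servo_tool:
  commands:
    - [[0, 0.05, 0, -0.3, -0.1, 0, 1], [0, 0, 0, -0.7, -0.2, 0, 1], [0, 0, 0, -1, -0.35, 0.02, 1], [0, 0, 0, -1, -0.35, 0.02, 1], [0, 0, 0, -1, -0.35, 0.02, 1], [0, 0, 0, -1, -0.35, 0.02, 1], [0, 0, 0, -1, -0.35, 0.02, 1], [0, 0, 0, -1, -0.35, 0.02, 1], [0, 0, 0, -1, -0.35, 0.02, 1], [0, 0, 0, -1, -0.35, 0, 1], [0, 0, 0, -0.7, -0.2, 0, 1], [0, 0, 0, -0.3, -0.1, 0, 1]]

```text
clock: 13.25
tool_pos: [0.4377, 0.2361, 0.1529]
ee_rot: [3.135, -0.197, -0.002]
contact_force: [-0.4, 0.3, -5.8]
gripper_width: 0.0334
```

servo_tool:
  commands:
    - [[0, 0, 0, -0.08, 0, 0.1, 1], [0, 0, 0, 0, 0, 0, 1], [0, 0, 0, 0, 0, 0, 1]]

```text
clock: 13.55
tool_pos: [0.4388, 0.2355, 0.1514]
ee_rot: [3.135, -0.201, 0.002]
contact_force: [0.7, 0.2, -5.1]
gripper_width: 0.0333
```

```bash
python3 -c "
from h import *
plan([.437,.235,.055],-7.28)
i=robot.camera_info('wrist');im=robot.capture('wrist');cv2.imwrite('pics/w8.png',im[:,:,::-1])
hs=cv2.cvtColor(im,cv2.COLOR_RGB2HSV);m=cv2.inRange(hs,(5,100,60),(16,255,220));cv2.imwrite('pics/m8.png',m)
a=np.linspace(0,6.283,9)[:8];print(proj(i,np.c_[.437+.075*np.cos(a),.235+.075*np.sin(a),0*a+.003]).round(1).tolist())
"
```

```text
t 13.55 tcp [0.4388 0.2355 0.1514] yawx -7.33 zdir [ 1.1e-03 -2.0e-04 -1.0e+00] F [ 0.69  0.18 -5.12] w 0.0333 j [ 2.650e-01 -2.500e-02  2.006e+00 -1.000e-03  1.160e+00  1.964e+00]
turn units [ 0.001 -0.017 -0.012] shift if before turn [-0.074  0.03   3.857] after turn [-0.07   0.031  3.857]
[[272.0, 115.1], [217.4, 147.9], [205.0, 206.6], [236.9, 254.3], [292.0, 267.9], [342.6, 241.8], [361.9, 187.1], [334.1, 132.6]]
```

View pics/w8.png

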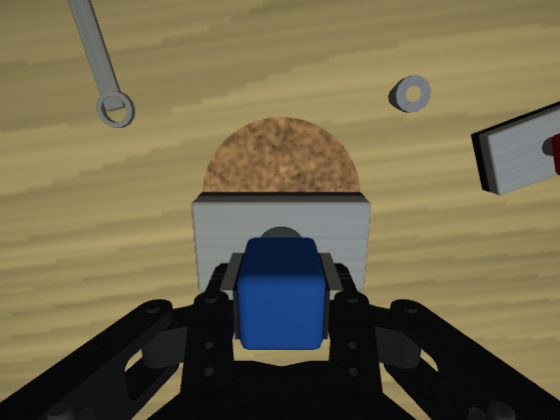

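View pics/m8.png

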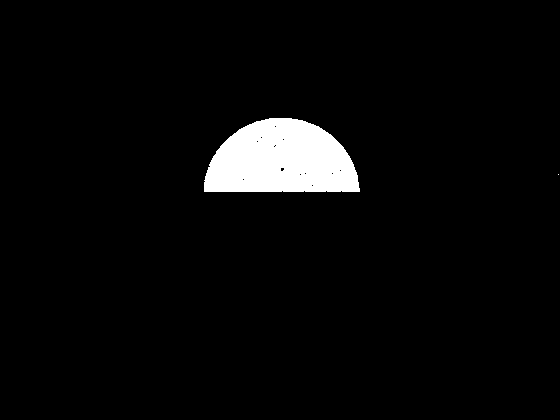

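Mat rim in the wrist view: top at (281,117), sides at u 203–359, which puts its centre near (0.435,0.236). Lowering.

servo_tool:
  commands:
    - [[0, 0, 0, -0.15, 0, 0.4, 1], [0, 0, 0, 0, 0, 0.8, 1], [0, 0, 0, 0, 0, 0.9, 1], [0, 0, 0, 0, 0, 0.9, 1], [0, 0, 0, 0, 0, 0.5, 1], [0, 0, 0, 0, 0, 0.2, 1], [0, 0, 0, 0, 0, 0.05, 1], [0, 0, 0, 0, 0, 0, 1], [0, 0, 0, 0, 0, 0, 1]]

```text
clock: 14.5
tool_pos: [0.4354, 0.2367, 0.0588]
ee_rot: [-3.135, 0.199, -0.005]
contact_force: [0.6, -0.5, -4.7]
gripper_width: 0.0333
```

```bash
python3 -c "
from h import *
plan([.435,.236,.053],-7.28)"
```

```text
t 14.50 tcp [0.4354 0.2367 0.0588] yawx -7.28 zdir [ 2.9e-03  5.0e-04 -1.0e+00] F [ 0.58 -0.52 -4.7 ] w 0.0333 j [ 0.269  0.122  2.052 -0.     0.965  1.967]
turn units [-0.012 -0.041  0.   ] shift if before turn [-0.012  0.028  0.23 ] after turn [-0.011  0.028  0.23 ]
```

servo_tool:
  commands:
    - [[0, -0.04, 0, -0.01, 0.02, 0.1, 1], [0, 0, 0, 0, 0, 0.08, 1], [0, 0, 0, 0, 0, 0.04, 1], [0, 0, 0, 0, 0, 0, 1], [0, 0, 0, 0, 0, 0, 1]]

```text
clock: 15.0
tool_pos: [0.4345, 0.2361, 0.0528]
ee_rot: [-3.135, 0.199, 0.002]
contact_force: [-1.9, -0.3, 1.9]
gripper_width: 0.0333
```

```bash
python3 -c "
from h import *
plan([.435,.236,.053],-7.28)"
```

```text
t 15.00 tcp [0.4345 0.2361 0.0528] yawx -7.28 zdir [-1.3e-03  5.0e-04 -1.0e+00] F [-1.87 -0.35  1.87] w 0.0333 j [2.680e-01 1.330e-01 2.054e+00 1.000e-03 9.560e-01 1.965e+00]
turn units [-0.004  0.02   0.001] shift if before turn [ 0.021  0.001 -0.009] after turn [ 0.021  0.001 -0.009]
```

servo_tool:
  commands:
    - [[0, 0, 0, 0, 0, 0, 0.4], [0, 0, 0, 0, 0, 0, 0.2], [0, 0, 0, 0, 0, 0, 0], [0, 0, 0, 0, 0, 0, 0], [0, 0, 0, 0, 0, 0, 0]]

```text
clock: 15.5
tool_pos: [0.4342, 0.2359, 0.0522]
ee_rot: [-3.135, 0.2, 0.003]
contact_force: [0.7, 0.2, -0.6]
gripper_width: 0.0856
```

servo_tool:
  commands:
    - [[0, 0, 0, 0, 0, -0.3, 0], [0, 0, 0, 0, 0, -0.7, 0], [0, 0, 0, 0, 0, -1, 0], [0, 0, 0, 0, 0, -1, 0], [0, 0, 0, 0, 0, -1, 0], [0, 0, 0, 0, 0, -0.6, 0], [0, 0, 0, 0, 0, 0, 0]]

```text
clock: 16.2
tool_pos: [0.4361, 0.2364, 0.1703]
ee_rot: [-3.133, 0.199, -0.006]
contact_force: [-1.2, -0.6, 0.3]
gripper_width: 0.0853
```

```bash
python3 -c "
from h import *
st()
im=robot.capture('wrist');cv2.imwrite('pics/w9.png',im[:,:,::-1])
im=robot.capture('scene');cv2.imwrite('pics/s9.png',im[:,:,::-1])
"
```

```text
t 16.20 tcp [0.4361 0.2364 0.1703] yawx -7.27 zdir [ 0.0038  0.0019 -1.    ] F [-1.15 -0.58  0.26] w 0.0853 j [ 2.670e-01 -5.700e-02  1.999e+00  1.000e-03  1.195e+00  1.965e+00]
```

View pics/w9.png

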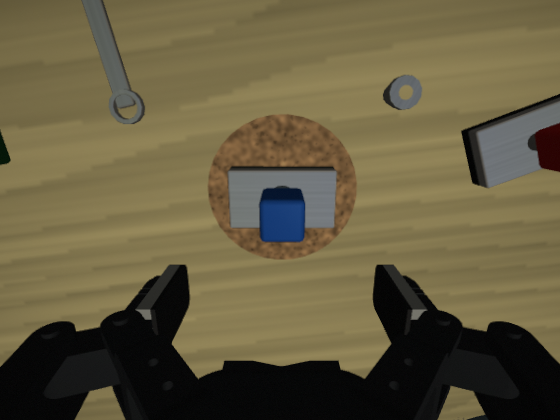

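View pics/s9.png

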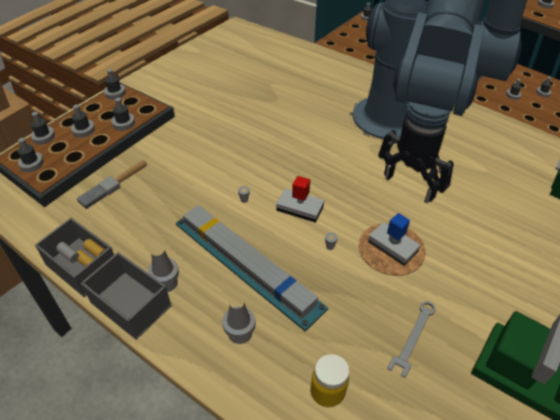

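The block stands upright on the mat (wrist view: base u 229–336, mat u 208–356, rows 114–260). One numeric check of the centring before handing in.

```bash
python3 -c "
from h import *
i=robot.camera_info('wrist')
b=back(i,[[229,170],[335,170],[336,227],[230,228]],.029)
print(b.mean(0), np.linalg.norm(b[1]-b[0]),np.linalg.norm(b[2]-b[1]))
m=back(i,[[208.5,187],[356.5,187],[282.5,114],[282.5,260]],.003);print(m.mean(0),np.linalg.norm(m[1]-m[0]),np.linalg.norm(m[2]-m[3]))
print(robot.close_job())"
```

```text
[0.43217217 0.23563294 0.029     ] 0.09449001610321145 0.05410328523048948
[0.43547599 0.23510353 0.003     ] 0.14655200475137645 0.14854640490534876
the job is handed in; nothing more can be done
None
```

I did the task in order and handed it in at about 16.3 s, well under the 58 s limit.

- **Grip and placing:** I gripped the blue knob along the block's length and stood the block on the runner over the yellow band. In the wrist picture the band edge and the base's middle were both at u = 281.
- **Press:** I lowered the tool about 9 mm after contact, and the vertical force then read about 5.5 N.
- **Stroke:** I made one continuous 230 mm stroke to the blue band. The tool height stayed at 80.3–81.0 mm and the vertical force read 4–5.7 N at each check. The base's middle and the band edge were both at u = 281.5 at the end.
- **Mat:** I lifted the block, stood it upright on the cork mat, released it and raised the gripper clear.

**Last check:** from the last wrist picture, the block's centre is about 3 mm off the mat's centre, mostly toward the robot. That picture also measured the known sizes 1–6 mm short, so the offset is only good to a few millimetres. The tool's own position at release was about 1.5 mm from the mat centre. I handed the job in within the same script as this check, so I did not correct the offset.

**Other readings:** camera estimates of the band positions differed by 2–3 mm between the top and scene views; I went by the wrist view. The press depth is worked out from tool height and force, because the knob's travel cannot be read directly. One force reading of 3.5 N came just before the stroke, while the tool height stayed the same.

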